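Set the angle gauge on the uneven stud

TASK

Lift the hanging angle gauge up and off its hook, set its shoe squarely across the round crown of the stud, and rock it there until its swinging pointer settles in the gap of the fork-shaped mark on its dial. Finish holding it so: still in the grip, the middle of the shoe resting on the crown with a light push, pointer steady on the mark; do not let go, and leave the other things on the bench alone.

Things in the scene. Friction and masses are not known exactly. Their poses are not given: they have to be found in the camera images.
- gauge: Angle gauge, 200 mm tall, about 0.25 to 0.43 kg, hanging by its eye on the hook. Origin: centre of the shoe's flat underside; x: normal of the dial plate (same dial on both faces); y: along the shoe; z: up to the grip tab. Steel shoe 22 (x) x 120 (y) x 12 mm, above it a dial plate 4 x 116 mm up to z 103, then the eye, then a wooden tab 14 (x) x 30 (y) mm from z 142 to 200
- gauge_grip (a point): middle of the wooden grip tab, 178 mm above the shoe's underside; axes as the gauge's. To be grasped here from above, fingers closing along gauge x; the hook's raised tip ends 30 mm below this point while the gauge hangs
- gauge_eye (a point): apex of the eye (inside of its roof), 138 mm above the shoe's underside; it sits on top of the hook's bar. Opening 32 mm wide (y), from z 103 to the apex, roof 9 mm lower at the sides; bars 10 mm thick (x)
- gauge_foot (a point): centre of the shoe's underside (same point as the gauge's origin)
- pointer (a joint): swing of the gravity pointer about the gauge's x axis, rad; pivot 92 mm above the shoe's underside. Swings freely at 2 to 3 Hz, settles in 1 to 2 s. 0 with the gauge upright; reads +a when the gauge's top leans by a towards its own +y
- mark (a joint): setting of the mark, same scale and pivot as the pointer, rad (0.16 to 0.36, different each time; stiff, stays). Pointer is on the mark when the two joints are equal: the gauge then leans by that angle towards its own +y
- pointer_tip (a point): tip of the black pointer, 66 mm from the pivot; z axis along the pointer, towards the pivot
- mark_gap (a point): middle of the gap of the mark: a small steel fork of two prongs, each 7 mm from the middle, 66 mm from the pivot; z axis from the gap to the pivot
- stand: wooden hook stand, fixed. Origin on the bench under the hanging point. Steel bar 8 mm thick points from a post (16 x 16 mm, 182 mm tall, at stand x +75 mm) to stand -x; its end, at x -24 to -34 mm, turns up 10 mm. Footboard 130 x 90 x 12 mm. The gauge must rise 10 to 26 mm (18 is good), then come off along stand -x by 55 mm or more
- hook_bar (a point): top of the hook's bar at the hanging point, 168 mm above the bench; axes as the stand's
- stud: uneven stud, fixed: joist offcut 75 (x) x 150 (y) x 25 mm carrying a block with a round crown, 45 mm radius, 60 mm long along stud x, top 100 mm above the bench. A hard knot on its -y side: a shoe lying on crown and knot leans 0.10 rad to -y; leaning to +y it clears the knot. Origin: centre of underside. Its x and the hanging gauge's x both point away from the robot within 0.35 rad
- crown_axis (a point): middle of the axis of the round crown, 55 mm above the bench; the axes are the stud's. With the middle of the shoe on the crown the shoe's underside is 45 mm from it
- screwdriver: loose screwdriver, 190 mm long, lying along x between stand and stud; origin at its middle underside. Bystander: leave it alone
- mug: steel mug, 80 mm across, 85 mm tall, standing; origin at centre of underside. Bystander: leave it alone
- tape: roll of tape, 90 mm across, 25 mm tall, lying flat; origin at centre of underside. Bystander: leave it alone
- offcut: loose timber offcut 110 x 50 x 35 mm; origin at centre of underside. Bystander: leave it alone
- hammer: hammer lying to the right; origin at its underside. Bystander: leave it alone
- screw_tin: open steel tin 100 x 140 x 50 mm; origin at centre of underside. Bystander: leave it alone
- glue: plastic bottle, 60 mm across, 150 mm tall, standing; origin at centre of underside. Bystander: leave it alone
Things that resemble listed ones, but are neither listed nor needed, are in the scene too. What is shaped like the stand but white is not meant. Leave any red look-alike of the gauge alone.

How it is judged:
On the way:
1. the gauge is held by the gripper, clear of the hook (contact force between the fingers and gauge above 1 N and contact force between gauge and stand below 0.01 N and distance between gauge_eye and hook_bar above 0.045 m), for 0.2 s.
At the end, for the whole second after the job is handed in: Last second: gauge in the fingers (>1 N), off the stand, at rest; shoe on top of the stud with 0.3 to 30 N, its centre within 60 mm of the crown axis; dial square to the crown within 15 deg; pointer within 4 deg (0.07 rad) of the mark, under 0.4 rad/s (contact force between the fingers and gauge above 1 N and contact force between gauge and stud between 0.3 and 30 N and contact force between gauge and stand below 0.01 N and distance between gauge_foot and crown_axis below 0.06 m and z of gauge_foot in the frame of crown_axis above 0.025 m and angle between the x axis of gauge and the x axis of stud, either way round below 0.26 rad and angle between the z axis of pointer_tip and the z axis of mark_gap, either way round below 0.07 rad and velocity of joint pointer between -0.4 and 0.4 rad/s and linear speed of gauge below 0.03 m/s); the arm keeps its last pose, push and grip.
It fails at once if another thing on the bench is pushed more than 30 mm from its place (distance of any of screwdriver, mug, tape, offcut, hammer, screw_tin, glue from where it was at the start of the episode above 0.03 m).
It also fails if it takes over 59 s, if anything falls off the work surface, if the arm or the gripper's body presses on something with over 40 N, if the wrist force passes 120 N, or if a joint passes its speed limit or range.

ROBOT

A 6-joint arm with a two-finger parallel gripper is mounted at the origin on the work surface. World frame = base frame: x ahead of the robot, y to its left, z up, the work surface at z = 0. Lengths are in m, angles in rad, forces in N, time in s.
With the tool pointing down it reaches from about 0.3 to 0.875 m from the base axis. Payload 6.4 kg.
Tool frame: the origin (TCP) lies at the very end of the fingers, on their centre line; the grasp point (between the pads) lies grip_point_offset behind it (grip_point_offset is the distance from the TCP to the grasp point, in m); y points along the fingers, x is the direction in which the jaws open and shut, and the axes are right-handed (so a half turn about y gives the same grasp; the last joint's range is limited). The gripper opens to 85 mm and grips with 20 to 120 N. Pads are 22 mm wide; open, the fingers measure 114 mm over their backs; the gripper's body (76 mm by 85 mm) begins 54 mm behind the grasp point. The pads swing forward as they close: fully open they stand 13 mm farther back than shut.
Start: joints at [-1.495, 0.181, 1.607, -0, 1.354, -0.206], TCP at [0.16, -0.552, 0.231] pointing down, gripper open.
Joint ranges: [-2.99, 2.99], [-0.89, 2.07], [0.3, 2.58], [-1.14, 4.28], [0, 2.63], [-3.12, 3.12]. Speed limits (rad/s): [2.57, 2.57, 3.01, 3.14, 3.14, 3.14].

INTERFACE

Orientations are given as a unit quaternion [w, x, y, z].
In Python, from bench import get_obs, camera, camera_model, hand_in, grip_point_offset gives the robot as it stands.
- The arm moves only by the shell command python3 -m jog 'ROWS'. ROWS is JSON, a list of rows, each a list of 7 numbers: the shift along the tool's x, y, z in mm, then the turn, a rotation vector about the tool's x, y, z in degrees, then the gripper's target within -1 to 1 (shut at 1, half-way at 0, fully open at -1). In form: [[x, y, z, ax, ay, az, grip], ...]. A call has 1 to 8 rows; each row shifts and turns the commanded pose from where the row before left it, along the tool's axes as they then stand; what a row does not reach is not made up. A row lasts 1/12 s, in which the tool goes at most 41.7 mm and 7.16 degrees, less where a joint would pass 70% of its speed; a pose out of reach is approached as far as the arm can. A call is refused whole if a number of a shift passes 41.7 or a number of a turn 7.16, either way. A call with a gripper value outside its range is refused whole. The fingers move at their own pace and stop on an object; the grip force is fixed at half the most. Time passes only in rows, so rows that do not move let the fingers close. It gives the time, the measured TCP pose, the force and the opening at its end, in the units of the state.
- get_obs(): the state, without advancing time (a new reading comes with each control period).
- camera(name): name is "side" or "top" or "wrist"; returns the picture (400x640x3 uint8, blue, green, red); there is no depth.
- camera_model(name): a dict with "K" (3x3 intrinsics, pixels), "distortion" ([k1, k2, p1, p2, k3] as OpenCV has them; the pictures are not rectified), "pose" (4x4, takes a point from camera to world coordinates). Camera axes: x right, y down, z forward; pixel columns grow to the right and rows downward; lengths in m; the calibration is good to about 2 mm. A picture is of the moment at which its call begins: read the wrist's pose just before it. camera_model takes no time and is no camera call; for the wrist camera it gives the pose at the moment of the call.
- hand_in(): hands the job in, once; it reports no verdict.
The state is a dict: "time_s": time; "q": joint angles; "dq": joint speeds; "joint_efforts": joint torques, N m; "eef_pos": TCP position; "eef_rot": TCP orientation; "wrist_force": force on the tool from outside, world axes, zero at the start; "torque": the same for the moment, N m; "opening": opening from 0.0 (shut) to 1.0 (fully open).
Only numpy, scipy, OpenCV 4.12 (cv2) and the standard library are available. Lean on these libraries where they do the work, as an engineer would, in place of code of your own. Each camera call takes 0.05 s, during which the arm holds its last target.

## Working session

There is one attempt and no reset: what is moved stays moved. The work goes in short steps, Python scripts to look and compute and a shell command to move; the robot and the scene stay as the last step left them, time stands still between calls to the robot, and variables do not carry over. Pictures are saved under pics/ and viewed, and the job is handed in when it is done.

```bash
ls; mkdir -p pics; python3 - <<'E'
from bench import *
import cv2
o=get_obs();print(o, grip_point_offset)
for n in ["side","top","wrist"]:
    m=camera_model(n);print(n,m["K"],m["distortion"],m["pose"])
    cv2.imwrite(f"pics/{n}0.png",camera(n))
E
```

```text
pics
{'time_s': 0.0, 'q': array([-1.49529359e+00,  1.81532112e-01,  1.60800650e+00,  4.45484436e-05,
        1.35378421e+00, -2.06290382e-01]), 'dq': array([5.16157255e-04, 8.60572732e-05, 1.65135656e-03, 1.81026402e-04,
       5.34996571e-04, 1.77745470e-04]), 'joint_efforts': array([-1.58175320e-03, -4.44879699e+01, -3.51331758e+01, -4.81811876e-04,
        9.16802179e-03,  1.47916069e-05]), 'eef_pos': array([ 0.159889  , -0.55175717,  0.2303899 ]), 'eef_rot': array([ 0.56572843, -0.56478839,  0.42522417, -0.42444059]), 'wrist_force': array([ 1.17322497,  0.39193807, -0.12256769]), 'torque': array([-0.0062647 ,  0.02879497,  0.00814792]), 'opening': 1.0027099628853677} 0.0187
side [[372.12286569   0.         321.33783484]
 [  0.         372.12286569 194.1848541 ]
 [  0.           0.           1.        ]] [0.02362401 0.         0.         0.         0.        ] [[-0.94705444 -0.13977549  0.28905136  0.19180757]
 [-0.32010648  0.48084992 -0.81628133  0.98844521]
 [-0.0248942  -0.86559007 -0.50013409  0.75293271]
 [ 0.          0.          0.          1.        ]]
top [[371.68629526   0.         316.92129222]
 [  0.         371.68629526 197.5218288 ]
 [  0.           0.           1.        ]] [-0.03014605  0.          0.          0.          0.        ] [[ 0.01654179 -0.98796295  0.15380372  0.37040615]
 [-0.99985309 -0.01703579 -0.00189441 -0.01007324]
 [ 0.00449177 -0.15374978 -0.9880996   1.23061483]
 [ 0.          0.          0.          1.        ]]
wrist [[342.31494214   0.         322.2214074 ]
 [  0.         342.31494214 199.92688076]
 [  0.           0.           1.        ]] [-0.02155047  0.          0.          0.          0.        ] [[ 0.27756696 -0.91622958 -0.28892897  0.23467595]
 [-0.96070499 -0.26521206 -0.08190535 -0.53210118]
 [-0.00158334  0.30030972 -0.95384043  0.37386255]
 [ 0.          0.          0.          1.        ]]
```

View pics/side0.png

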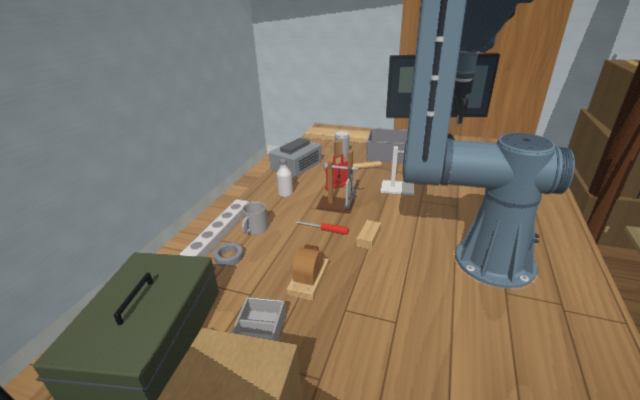

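View pics/top0.png

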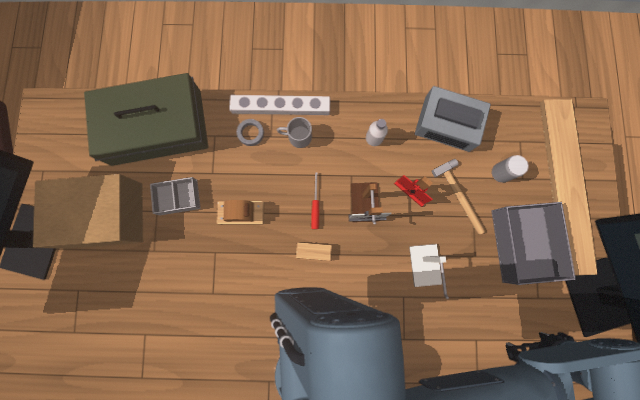

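View pics/wrist0.png

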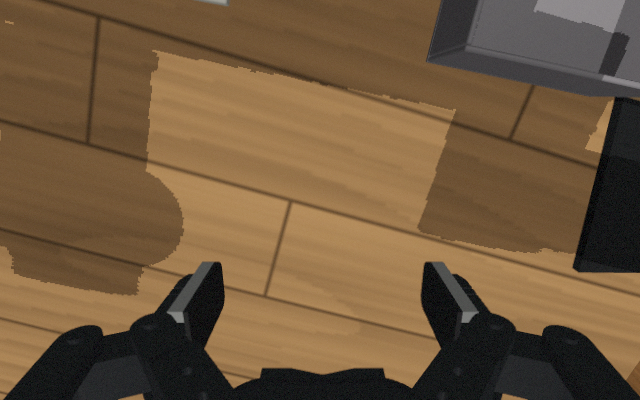

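```bash
python3 - <<'E'
import cv2,numpy as np
a=cv2.imread("pics/side0.png")[120:310,270:440];b=cv2.imread("pics/top0.png")[160:280,205:455]
cv2.imwrite("pics/c_side.png",cv2.resize(a[:110],None,fx=4,fy=4,interpolation=cv2.INTER_CUBIC))
cv2.imwrite("pics/c_top.png",cv2.resize(b,None,fx=3.2,fy=3.2,interpolation=cv2.INTER_CUBIC))
E
```

```text
(no output)
```

View pics/c_side.png

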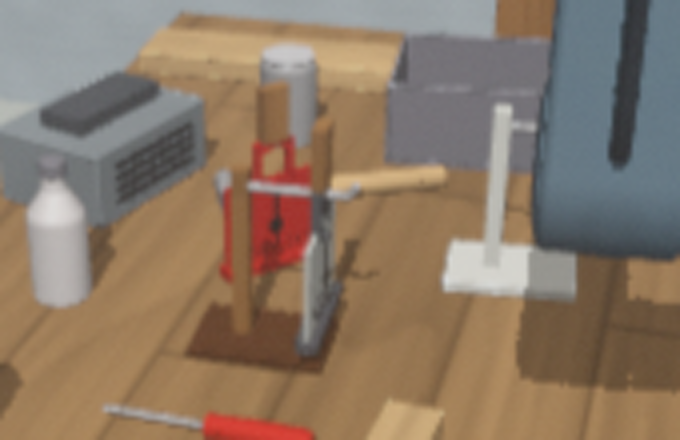

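View pics/c_top.png

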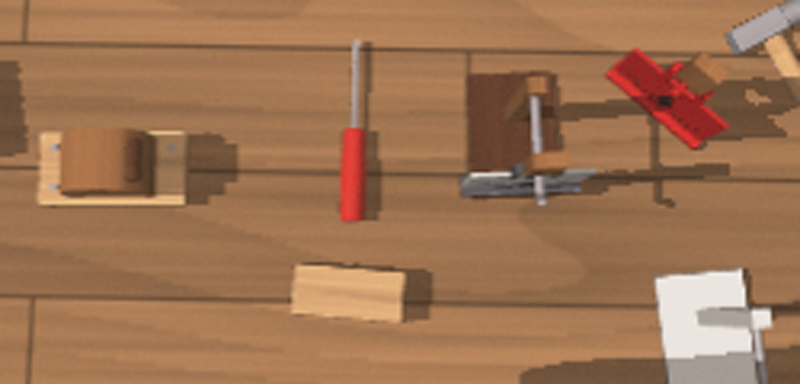

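```bash
cat > h.py <<'E'
import numpy as np,cv2
from bench import *
from scipy.spatial.transform import Rotation as R
def ray(n,uv,m=None):
    m=m or camera_model(n)
    p=cv2.undistortPoints(np.array([[uv]],float),np.array(m["K"]),np.array(m["distortion"]))[0,0]
    T=np.array(m["pose"]);d=T[:3,:3]@[p[0],p[1],1];return T[:3,3],d/np.linalg.norm(d)
def onz(n,uv,z,m=None):
    c,d=ray(n,uv,m);return c+d*(z-c[2])/d[2]
def tri(*nu):
    A=np.zeros((3,3));b=np.zeros(3)
    for n,uv,*m in nu:
        c,d=ray(n,uv,*(m or [None]));P=np.eye(3)-np.outer(d,d);A+=P;b+=P@c
    return np.linalg.solve(A,b)
def proj(n,X,m=None):
    m=m or camera_model(n);T=np.linalg.inv(np.array(m["pose"]))
    return cv2.projectPoints(np.array([X],float),cv2.Rodrigues(T[:3,:3])[0],T[:3,3],np.array(m["K"]),np.array(m["distortion"]))[0][0,0]
def Rt(o=None):
    q=(o or get_obs())["eef_rot"];return R.from_quat([q[1],q[2],q[3],q[0]]).as_matrix()
E
python3 - <<'E'
from h import *
np.set_printoptions(precision=4,suppress=True)
print(Rt())
f=lambda u,v:(205+u/3.2,160+v/3.2)
s=lambda u,v:(270+u/4,120+v/4)
print("tab top",onz("top",f(549,157),.23))
print("post top",onz("top",f(537,82),.182))
print("tab tri",tri(("top",f(549,157)),("side",s(323,122))))
print("post tri",tri(("top",f(537,82)),("side",s(240,172))))
print("bar",onz("top",f(535,100),.168),onz("top",f(537,150),.168))
print("tip",onz("top",f(541,200),.178))
print("stud offcut corners",[onz("top",f(*p),.025) for p in [(39,132),(40,203),(184,207),(187,131)]])
print("shoe ends top",[onz("top",f(*p),.042) for p in [(462,188),(595,178)]])
print("crown corners",[onz("top",f(*p),.07) for p in [(63,130),(62,192),(150,195),(153,130)]])
E
```

```text
[[ 0.2781 -0.0001  0.9606]
 [-0.9606  0.0014  0.2781]
 [-0.0014 -1.      0.0003]]
tab top [ 0.4972 -0.1745  0.23  ]
post top [ 0.571  -0.1721  0.182 ]
tab tri [ 0.4936 -0.1744  0.2343]
post tri [ 0.5693 -0.1734  0.1772]
bar [ 0.557  -0.1723  0.168 ] [ 0.5113 -0.1738  0.168 ]
tip [ 0.4652 -0.1756  0.178 ]
stud offcut corners [array([0.54  , 0.3146, 0.025 ]), array([0.4672, 0.3094, 0.025 ]), array([0.4658, 0.1628, 0.025 ]), array([0.5437, 0.1627, 0.025 ])]
shoe ends top [array([ 0.4883, -0.1177,  0.042 ]), array([ 0.5006, -0.2516,  0.042 ])]
crown corners [array([0.5361, 0.2788, 0.07  ]), array([0.4748, 0.2765, 0.07  ]), array([0.4734, 0.1901, 0.07  ]), array([0.5377, 0.1899, 0.07  ])]
```

```bash
python3 -m jog '[[0,-12,0,0,-7.1,0,-1],[0,-12,0,0,-7.1,0,-1],[0,-12,0,0,-7.1,0,-1],[0,-12,0,0,-7.1,0,-1],[0,-12,0,0,-7.1,0,-1],[0,-12,0,0,-7.1,0,-1],[0,-12,0,0,-7.1,0,-1],[0,-12,0,0,-7.1,0,-1]]'
python3 -m jog '[[0,-5,0,0,-7.1,0,-0.4],[0,0,0,0,-7.1,0,-0.4],[0,0,0,0,-7.1,0,-0.4],[0,0,0,0,0,0,-0.4]]'
python3 - <<'E'
from h import *
np.set_printoptions(precision=4,suppress=True)
o=get_obs();print(Rt(o),o["eef_pos"])
f=lambda u,v:(205+u/3.2,160+v/3.2)
s=lambda u,v:(270+u/4,120+v/4)
print("red tab",tri(("top",f(705,68)),("side",s(272,90))))
print(Rt(o).T@(np.array([.4955,-.1745,.32])-o["eef_pos"]))
E
```

```text
time_s: 0.82
eef_pos: [0.1599, -0.5521, 0.3275]
eef_rot: [0.7, -0.699, 0.103, -0.103]
wrist_force: [0.0, -0.5, -0.7]
opening: 0.998
time_s: 1.15
eef_pos: [0.1599, -0.5522, 0.3321]
eef_rot: [0.707, -0.706, -0.028, 0.028]
wrist_force: [-0.6, -0.2, -0.5]
opening: 0.7
[[ 0.9969 -0.0001 -0.0784]
 [ 0.0784  0.0004  0.9969]
 [-0.     -1.      0.0004]] [ 0.1599 -0.5522  0.3321]
red tab [ 0.5816 -0.3198  0.1974]
[0.3642 0.0122 0.3502]
```

```bash
python3 -m jog '[[30,0,28,0,0,0,-0.4],[30,0,28,0,0,0,-0.4],[30,0,28,0,0,0,-0.4],[30,0,28,0,0,0,-0.4],[30,0,28,0,0,0,-0.4],[30,0,28,0,0,0,-0.4],[30,0,28,0,0,0,-0.4],[30,0,28,0,0,0,-0.4]]'
python3 -m jog '[[30,0,28,0,0,0,-0.4],[30,0,28,0,0,0,-0.4],[30,0,28,0,0,0,-0.4],[30,0,28,0,0,0,-0.4],[0,0,0,0,0,0,-0.4],[0,0,0,0,0,0,-0.4]]'
python3 - <<'E'
from h import *
np.set_printoptions(precision=4,suppress=True)
o=get_obs();m=camera_model("wrist")
im=camera("wrist");cv2.imwrite("pics/w1.png",im)
cv2.imwrite("pics/t1.png",camera("top"))
import json;json.dump({k:np.array(m[k]).tolist() for k in m if k in("K","distortion","pose")},open("w1.json","w"))
print(o["eef_pos"],proj("wrist",[.4955,-.1745,.23],m))
E
```

```text
time_s: 1.82
eef_pos: [0.3835, -0.3093, 0.3322]
eef_rot: [0.707, -0.707, -0.025, 0.024]
wrist_force: [0.1, -0.2, 0.2]
opening: 0.701
time_s: 2.32
eef_pos: [0.4949, -0.1885, 0.3318]
eef_rot: [0.707, -0.706, -0.026, 0.027]
wrist_force: [-0.1, -0.8, -0.4]
opening: 0.703
[ 0.4949 -0.1885  0.3318] [323.4546 179.4943]
```

View pics/w1.png

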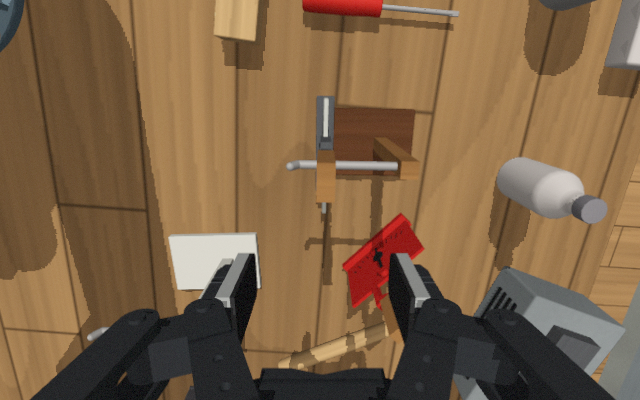

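Candidates: grey-steel gauge on the brown stand (wrist 326,150; top 368,215), red look-alike (wrist 383,260; top 412,190), white stand (wrist 215,262; top 425,262). I choose the grey one on the wooden stand and check it in a crop.

```bash
python3 - <<'E'
import cv2
a=cv2.imread("pics/w1.png")[85:225,270:430]
cv2.imwrite("pics/c_w1.png",cv2.resize(a,None,fx=4,fy=4,interpolation=cv2.INTER_CUBIC))
E
```

```text
(no output)
```

View pics/c_w1.png

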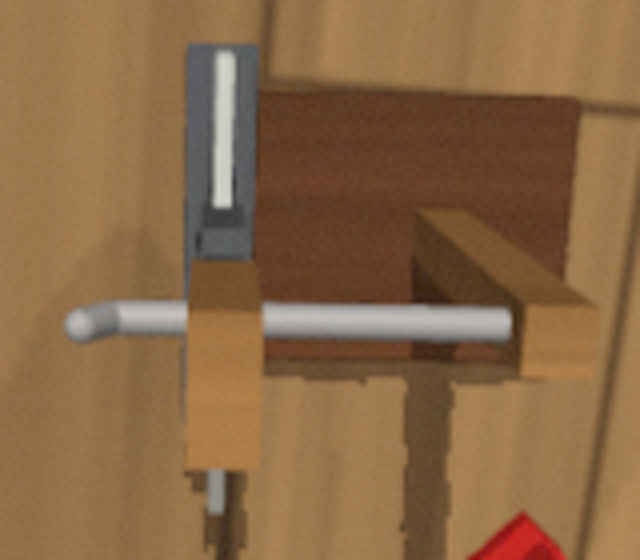

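```bash
python3 - <<'E'
from h import *
import json
np.set_printoptions(precision=4,suppress=True)
m=json.load(open("w1.json"));f=lambda u,v:(270+u/4,85+v/4)
P=lambda u,v,z:onz("wrist",f(u,v),z,m)
a,b=P(186,470,.23),P(261,470,.23);print("tab",a,b,(a+b)/2)
c,d=P(189,353,.23),P(263,353,.23);print("tab other end?",c,d)
print("shoe",P(188,45,.042),P(258,45,.042),P(185,300,.042),P(186,410,.042))
print("bar",P(150,320,.164),P(500,324,.164),"tip",P(78,325,.178))
o=get_obs();r=Rt(o);print(np.arctan2(r[1,0],r[0,0]))
print(P(536,100,.012),P(580,100,.012),P(262,90,.012))
E
```

```text
tab [ 0.4916 -0.1927  0.23  ] [ 0.5057 -0.1916  0.23  ] [ 0.4987 -0.1921  0.23  ]
tab other end? [ 0.4906 -0.1701  0.23  ] [ 0.5041 -0.1691  0.23  ]
shoe [ 0.4839 -0.1183  0.042 ] [ 0.5051 -0.1167  0.042 ] [ 0.4885 -0.1965  0.042 ] [ 0.4913 -0.2329  0.042 ]
bar [ 0.4812 -0.1783  0.164 ] [ 0.562  -0.1732  0.164 ] tip [ 0.4658 -0.1777  0.178 ]
0.0722927287580628
[ 0.5987 -0.1273  0.012 ] [ 0.6131 -0.1262  0.012 ] [ 0.5087 -0.131   0.012 ]
```

```bash
python3 -m jog '[[3.4,0,11.3,0,0,0,-0.4],[0,25,0,0,0,0,-0.4],[0,30,0,0,0,0,-0.4],[0,30,0,0,0,0,-0.4],[0,25,0,0,0,0,-0.4],[0,18,0,0,0,0,-0.4],[0,14,0,0,0,0,-0.4],[0,0,0,0,0,0,-0.4]]'
python3 - <<'E'
from h import *
m=camera_model("wrist");im=camera("wrist");cv2.imwrite("pics/w2.png",im)
E
```

```text
time_s: 3.08
eef_pos: [0.4941, -0.1786, 0.187]
eef_rot: [0.708, -0.705, -0.023, 0.027]
wrist_force: [-1.2, 0.3, -0.6]
opening: 0.701
```

View pics/w2.png

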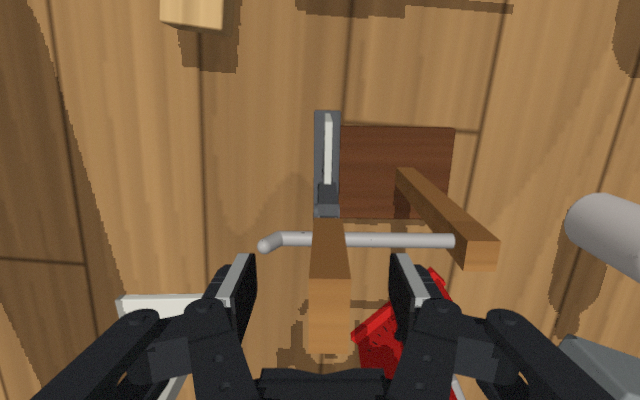

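```bash
python3 -m jog '[[3.4,-1.5,1.5,0,0,0,-0.4],[0,0,0,0,0,0,-0.4],[0,0,0,0,0,0,0.3],[0,0,0,0,0,0,1],[0,0,0,0,0,0,1],[0,0,0,0,0,0,1],[0,0,0,0,0,0,1],[0,0,0,0,0,0,1]]'
python3 -m jog '[[0,0,0,0,0,0,1],[0,0,0,0,0,0,1]]'
python3 - <<'E'
from h import *
m=camera_model("wrist");im=camera("wrist");cv2.imwrite("pics/w3.png",im)
E
```

```text
time_s: 3.8
eef_pos: [0.5, -0.1774, 0.1922]
eef_rot: [-0.707, 0.707, 0.026, -0.026]
wrist_force: [-1.4, -0.4, 3.9]
opening: 0.157
time_s: 3.97
eef_pos: [0.5, -0.1774, 0.1922]
eef_rot: [-0.707, 0.707, 0.026, -0.026]
wrist_force: [-1.7, 0.6, 5.2]
opening: 0.158
```

View pics/w3.png

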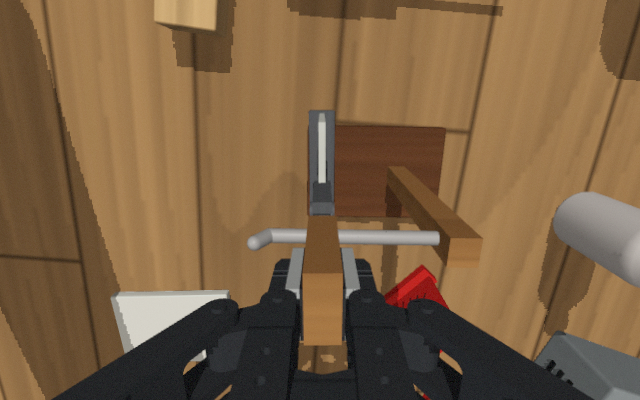

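```bash
python3 -m jog '[[0,-6,0,0,0,0,1],[0,-6,0,0,0,0,1],[0,-6,0,0,0,0,1],[0,0,0,0,0,0,1]]'
python3 - <<'E'
from h import *
cv2.imwrite("pics/s4.png",cv2.resize(camera("side")[120:230,270:440],None,fx=4,fy=4))
cv2.imwrite("pics/w4.png",camera("wrist"))
E
```

```text
time_s: 4.35
eef_pos: [0.5005, -0.1776, 0.2111]
eef_rot: [-0.706, 0.707, 0.027, -0.026]
wrist_force: [-0.3, -0.4, -2.8]
opening: 0.157
```

View pics/s4.png

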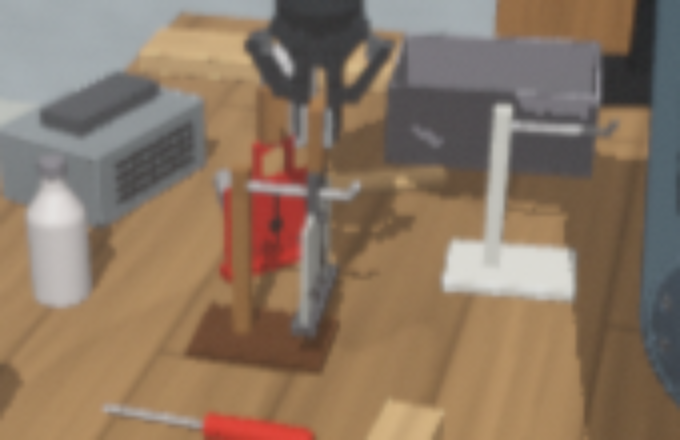

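View pics/w4.png

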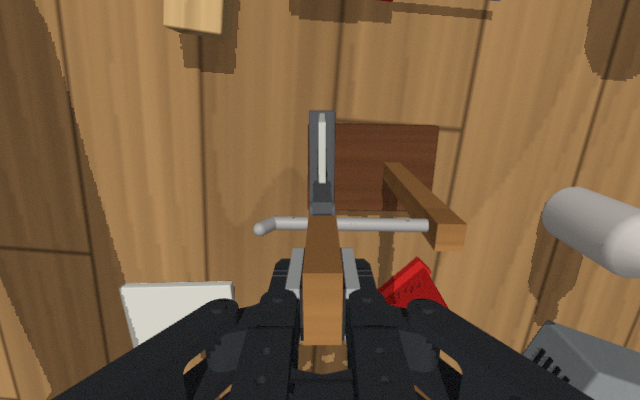

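```bash
python3 -m jog '[[-10,0,0,0,0,0,1],[-14,0,0,0,0,0,1],[-14,0,0,0,0,0,1],[-14,0,0,0,0,0,1],[-14,0,0,0,0,0,1],[0,0,0,0,0,0,1],[0,0,0,0,0,0,1],[0,0,0,0,0,0,1]]'
python3 -m jog '[[0,-25,0,0,0,0,1],[0,-35,0,0,0,0,1],[0,-35,0,0,0,0,1],[0,-35,0,0,0,0,1],[0,-20,0,0,0,0,1],[0,0,0,0,0,0,1]]'
python3 - <<'E'
from h import *
print(proj("side",[.35,.45,.3]),proj("side",[.4,.4,.35]))
cv2.imwrite("pics/s5.png",camera("side"))
E
```

```text
time_s: 5.12
eef_pos: [0.4341, -0.1823, 0.2098]
eef_rot: [-0.707, 0.707, 0.026, -0.026]
wrist_force: [-0.2, 1.1, -2.6]
opening: 0.157
time_s: 5.62
eef_pos: [0.4364, -0.1835, 0.3654]
eef_rot: [-0.704, 0.709, 0.029, -0.024]
wrist_force: [0.0, -0.1, -2.4]
opening: 0.159
[339.02949011 252.26951125] [321.95281991 212.60087236]
```

View pics/s5.png

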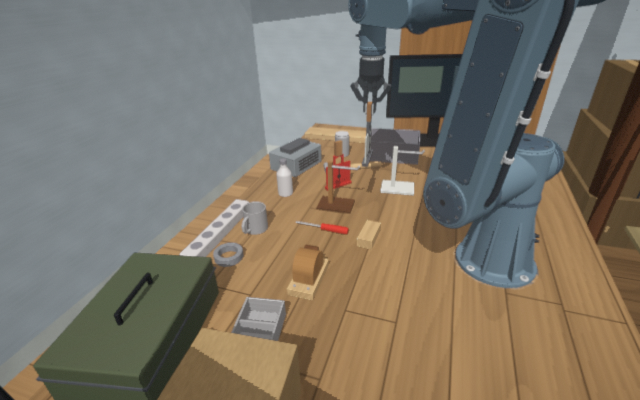

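```bash
python3 -m jog '[[-3,-2.5,25,0,0,0,1],[-3,-2.5,39,0,0,0,1],[-3,-2.5,39,0,0,0,1],[-3,-2.5,39,0,0,0,1],[-3,-2.5,39,0,0,0,1],[-3,-2.5,39,0,0,0,1],[-3,-2.5,39,0,0,0,1],[-3,-2.5,39,0,0,0,1]]'
python3 -m jog '[[-3,-2.5,39,0,0,0,1],[-3,-2.5,39,0,0,0,1],[-3,-2.5,39,0,0,0,1],[-3,-2.5,39,0,0,0,1],[-3,-2.5,39,0,0,0,1],[-3,-2.5,39,0,0,0,1],[-3,-2.5,39,0,0,0,1],[0,0,20,0,0,0,1]]'
python3 -m jog '[[0,0,0,0,7.1,0,1],[0,0,0,0,7.1,0,1],[0,0,0,0,7.1,0,1],[0,0,0,0,7.1,0,1],[0,0,0,0,7.1,0,1],[0,0,0,0,7.1,0,1],[0,0,0,0,7.1,0,1],[0,0,0,0,7.1,0,1]]'
python3 -m jog '[[0,0,0,0,7.1,0,1],[0,0,0,0,0,0,1],[0,0,0,0,0,0,1],[0,0,0,0,0,0,1],[0,0,0,0,0,0,1],[0,0,0,0,0,0,1],[0,0,0,0,0,0,1],[0,0,0,0,0,0,1]]'
python3 -m jog '[[0,0,0,0,0,0,1],[0,0,0,0,0,0,1],[0,0,0,0,0,0,1],[0,0,0,0,0,0,1],[0,0,0,0,0,0,1],[0,0,0,0,0,0,1],[0,0,0,0,0,0,1],[0,0,0,0,0,0,1]]'
python3 - <<'E'
from h import *
o=get_obs();print(o["eef_pos"],Rt(o));p=o["eef_pos"]-[0,0,.1];u=proj("side",p).astype(int);print(u)
im=camera("side");cv2.imwrite("pics/s6.png",im)
x,y=u[0]-80,u[1]-60
print(x,y);cv2.imwrite("pics/s6c.png",cv2.resize(im[max(y,0):y+130,x:x+160],None,fx=4.5,fy=4.5,interpolation=cv2.INTER_CUBIC))
E
```

```text
time_s: 6.33
eef_pos: [0.3867, 0.115, 0.3774]
eef_rot: [0.707, -0.707, -0.025, 0.027]
wrist_force: [0.8, 0.1, -4.0]
opening: 0.159
time_s: 7.0
eef_pos: [0.3433, 0.4075, 0.3944]
eef_rot: [-0.706, 0.707, 0.026, -0.029]
wrist_force: [0.0, 0.5, -3.1]
opening: 0.157
time_s: 7.67
eef_pos: [0.3448, 0.4037, 0.394]
eef_rot: [-0.632, 0.635, -0.316, 0.314]
wrist_force: [0.1, -1.1, -3.4]
opening: 0.157
time_s: 8.33
eef_pos: [0.3454, 0.4038, 0.3973]
eef_rot: [0.614, -0.614, 0.352, -0.352]
wrist_force: [0.2, -0.2, -3.5]
opening: 0.156
time_s: 9.0
eef_pos: [0.3454, 0.4038, 0.3973]
eef_rot: [-0.613, 0.613, -0.352, 0.352]
wrist_force: [-0.2, -0.1, -3.5]
opening: 0.153
[0.34542712 0.40381319 0.39727936] [[ 5.05206695e-01 -8.17109055e-05  8.62998371e-01]
 [-8.62998375e-01 -2.19562280e-05  5.05206695e-01]
 [-2.23327075e-05 -9.99999996e-01 -8.16088120e-05]]
[347 239]
267 179
```

View pics/s6c.png

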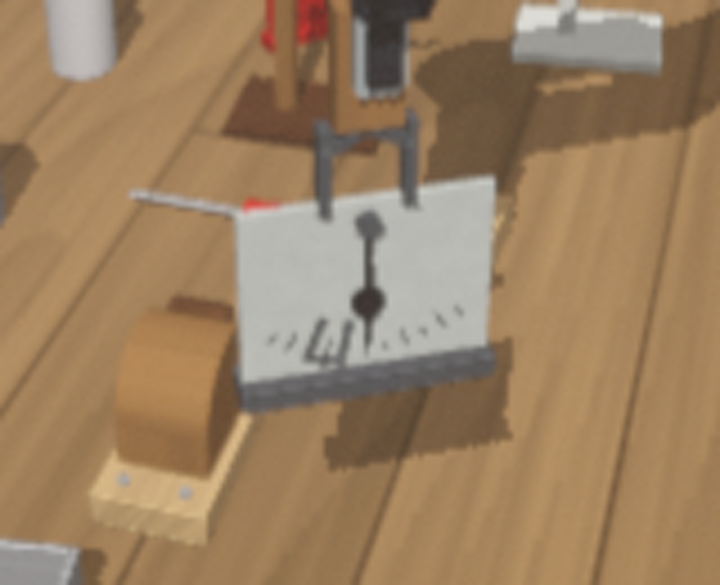

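```bash
python3 - <<'E'
import cv2
im=cv2.imread("pics/s6.png")
print(im.shape)
cv2.imwrite("pics/s6d.png",cv2.resize(im[220:270,315:380],None,fx=12,fy=12,interpolation=cv2.INTER_CUBIC))
E
```

```text
(400, 640, 3)
```

View pics/s6d.png

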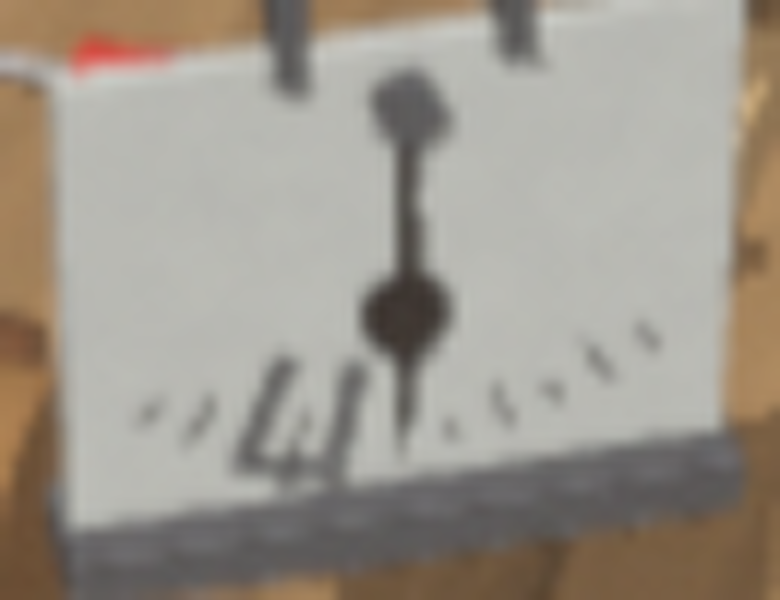

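```bash
python3 - <<'E'
from h import *
np.set_printoptions(precision=4,suppress=True)
o=get_obs();r=Rt(o);n=r[:,0];y=r[:,2];z=np.array([0,0,1.]);p0=o["eef_pos"]-n*.003
def P(u,v):
    c,d=ray("side",(315+(u+.5)/12-.5,220+(v+.5)/12-.5))
    X=c+d*((p0-c)@n)/(d@n)-p0
    return np.array([X@y,X@z])*1000
pts=dict(pivot=(408,105),bob=(405,313),tip=(403,450),L0=(285,360),L1=(242,468),R0=(358,368),R1=(337,485),TL=(58,78),TR=(742,5),BL=(68,525),BR=(725,432))
Q={k:P(*v) for k,v in pts.items()}
for k in Q:print(k,Q[k])
ang=lambda a,b:np.arctan2((b-a)[0],-(b-a)[1])
print("pointer",ang(Q["pivot"],Q["tip"]),ang(Q["pivot"],Q["bob"]))
g=(Q["L0"]+Q["L1"]+Q["R0"]+Q["R1"])/4
print("gap",g,ang(Q["pivot"],g),"L",ang(Q["L0"],Q["L1"]),"R",ang(Q["R0"],Q["R1"]))
print("plate tilt",(Q["TL"]-Q["TR"]),(Q["BL"]-Q["BR"]))
E
```

```text
pivot [ -0.6743 -69.8179]
bob [  -0.6519 -112.5756]
tip [  -0.6288 -142.1062]
L0 [  20.1863 -118.7321]
L1 [  27.794  -140.5973]
R0 [   7.4657 -122.7939]
R1 [  11.0496 -147.5722]
TL [ 57.4359 -54.8273]
TR [-57.4093 -59.2012]
BL [  58.2906 -147.1519]
BR [ -58.8577 -149.1919]
pointer 0.0006283969104115423 0.0005235724381887658
gap [  16.6239 -132.4239] 0.2695759493998355 L 0.3348387670393291 R 0.1436449818143419
plate tilt [114.8451   4.3739] [117.1483   2.04  ]
```

```bash
python3 -m jog '[[0,0,0,-5,0,0,1],[0,0,0,-5,0,0,1],[0,0,0,-5,0,0,1],[0,0,0,0,0,0,1],[0,0,0,0,0,0,1],[0,0,0,0,0,0,1],[0,0,0,0,0,0,1],[0,0,0,0,0,0,1]]'
python3 -m jog '[[0,0,0,0,0,0,1],[0,0,0,0,0,0,1],[0,0,0,0,0,0,1],[0,0,0,0,0,0,1],[0,0,0,0,0,0,1],[0,0,0,0,0,0,1],[0,0,0,0,0,0,1],[0,0,0,0,0,0,1]]'
python3 - <<'E'
from h import *
im=camera("side");cv2.imwrite("pics/s7.png",im)
cv2.imwrite("pics/s7d.png",cv2.resize(im[215:275,315:380],None,fx=10,fy=10,interpolation=cv2.INTER_CUBIC))
E
```

```text
time_s: 9.72
eef_pos: [0.345, 0.4038, 0.3983]
eef_rot: [-0.529, 0.688, -0.394, 0.303]
wrist_force: [-0.7, -0.1, -2.4]
opening: 0.159
time_s: 10.38
eef_pos: [0.3455, 0.4038, 0.3972]
eef_rot: [-0.528, 0.688, -0.395, 0.303]
wrist_force: [0.7, 0.3, -3.0]
opening: 0.16
```

View pics/s7d.png

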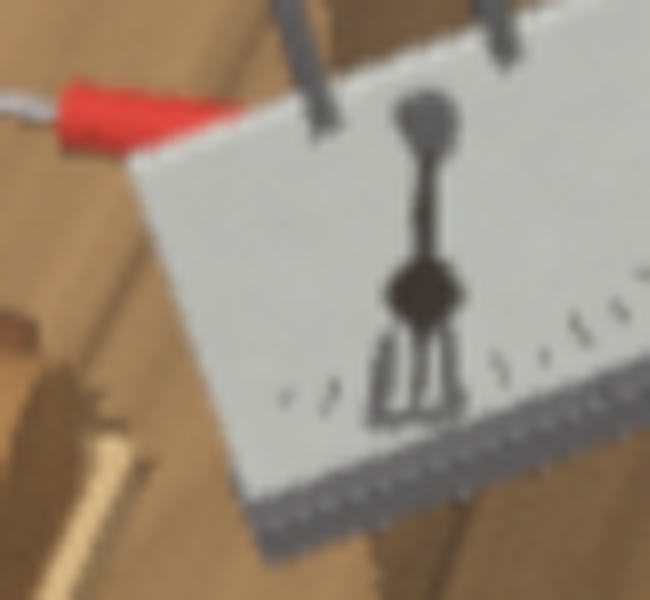

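```bash
python3 -m jog '[[0,0,0,0,-6.53,-1.75,1],[0,0,0,0,-6.53,-1.75,1],[0,0,0,0,-6.53,-1.75,1],[0,0,0,0,-6.53,-1.75,1],[0,0,0,0,-6.53,-1.75,1],[0,0,0,0,-6.53,-1.75,1],[0,0,0,0,-6.53,-1.75,1],[0,0,0,0,-6.53,-1.75,1]]'
python3 -m jog '[[0,0,0,0,-6.53,-1.75,1],[0,0,0,0,0,0,1],[0,0,0,0,0,0,1]]'
python3 - <<'E'
from h import *
np.set_printoptions(precision=4,suppress=True)
o=get_obs();r=Rt(o);print(o["eef_pos"],r)
t=cv2.imread("pics/top0.png");cv2.imwrite("pics/stud_t.png",cv2.resize(t[190:235,205:275],None,fx=11,fy=11,interpolation=cv2.INTER_CUBIC))
t=cv2.imread("pics/side0.png");cv2.imwrite("pics/stud_s.png",cv2.resize(t[235:305,275:340],None,fx=8,fy=8,interpolation=cv2.INTER_CUBIC))
E
```

```text
time_s: 11.1
eef_pos: [0.3454, 0.404, 0.3971]
eef_rot: [-0.608, 0.793, -0.036, 0.028]
wrist_force: [-0.1, 0.1, -3.8]
opening: 0.156
time_s: 11.35
eef_pos: [0.3449, 0.404, 0.3974]
eef_rot: [-0.609, 0.793, 0.007, -0.005]
wrist_force: [-0.3, -0.3, -4.1]
opening: 0.157
[0.3449 0.404  0.3974] [[ 0.9998  0.0047 -0.0174]
 [ 0.018  -0.2585  0.9659]
 [ 0.     -0.966  -0.2585]]
```

View pics/stud_t.png

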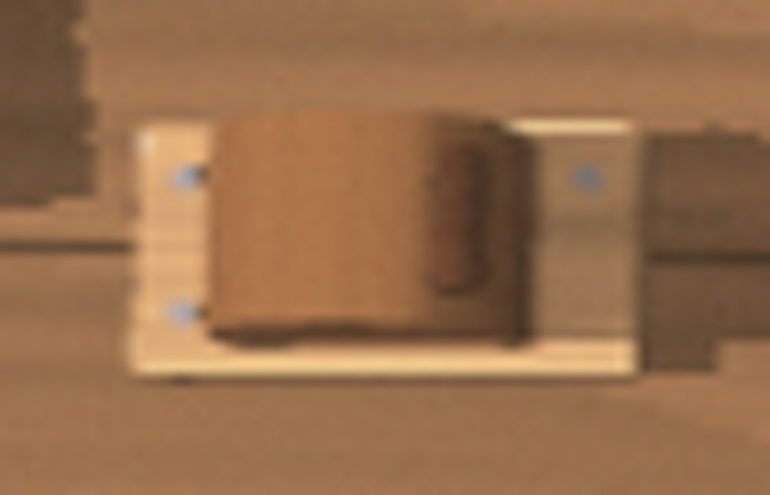

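View pics/stud_s.png

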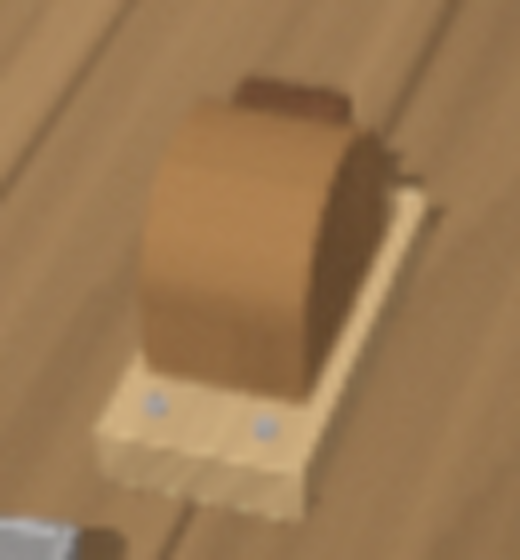

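```bash
python3 - <<'E'
from h import *
np.set_printoptions(precision=4,suppress=True)
f=lambda u,v:(205+(u+.5)/11-.5,190+(v+.5)/11-.5)
s=lambda u,v:(275+(u+.5)/8-.5,235+(v+.5)/8-.5)
c=[onz("top",f(*p),.025) for p in [(138,122),(133,374),(636,374),(636,122)]]
print(np.array(c),np.mean(c,0))
a=onz("top",f(210,225),.055);b=onz("top",f(530,225),.055);print(a,b,(a+b)/2)
c=[onz("side",s(*p),.025) for p in [(97,432),(305,470),(430,195)]];print(np.array(c),(c[0]+c[2])/2)
o=get_obs();r=Rt(o)
ax=np.array([.505,.236,.055]);th=.262
for d in (0,.03):
    z=np.array([0,np.sin(th-d),np.cos(th-d)])
    T=ax+z*(.045+.162+.012);print("pre TCP",T,r.T@(T-o["eef_pos"])*1000)
E
```

```text
[[0.5421 0.315  0.025 ]
 [0.4668 0.3122 0.025 ]
 [0.4695 0.1634 0.025 ]
 [0.5447 0.1663 0.025 ]] [0.5058 0.2392 0.025 ]
[0.508  0.2843 0.055 ] [0.5097 0.1914 0.055 ] [0.5088 0.2378 0.055 ]
[[0.5387 0.3135 0.025 ]
 [0.465  0.3092 0.025 ]
 [0.468  0.1626 0.025 ]] [0.5033 0.2381 0.025 ]
pre TCP [0.505  0.2927 0.2665] [158.0249 155.9299 -76.4189]
pre TCP [0.505  0.2864 0.2681] [157.9102 156.0248 -82.987 ]
```

```bash
python3 -m jog '[[26,0,-13,0,0,0,1],[33,0,-16,0,0,0,1],[33,0,-16,0,0,0,1],[33,0,-16,0,0,0,1],[33,0,-16,0,0,0,1],[0,0,0,0,0,0,1]]'
python3 -m jog '[[0,20,0,0,0,0,1],[0,30,0,0,0,0,1],[0,30,0,0,0,0,1],[0,30,0,0,0,0,1],[0,20,0,0,0,0,1],[0,15,0,0,0,0,1],[0,0,0,0,0,0,1],[0,0,0,0,0,0,1]]'
python3 - <<'E'
from h import *
np.set_printoptions(precision=4,suppress=True)
o=get_obs();r=Rt(o);print(o["eef_pos"],o["wrist_force"],r)
T=np.array([.505,.292,.267]);print(r.T@(T-o["eef_pos"])*1000)
im=camera("side");cv2.imwrite("pics/s8.png",im)
cv2.imwrite("pics/s8d.png",cv2.resize(im[180:310,260:360],None,fx=4.5,fy=4.5,interpolation=cv2.INTER_CUBIC))
cv2.imwrite("pics/w8.png",camera("wrist"))
E
```

```text
time_s: 11.85
eef_pos: [0.5106, 0.3287, 0.4167]
eef_rot: [-0.608, 0.794, 0.005, -0.002]
wrist_force: [-1.4, -2.2, -2.7]
opening: 0.155
time_s: 12.52
eef_pos: [0.5054, 0.2948, 0.2765]
eef_rot: [-0.608, 0.794, 0.006, -0.006]
wrist_force: [0.4, -0.5, -2.5]
opening: 0.155
[0.5054 0.2948 0.2765] [ 0.4102 -0.5113 -2.5196] [[ 0.9998  0.0027 -0.0175]
 [ 0.0176 -0.2594  0.9656]
 [-0.002  -0.9658 -0.2594]]
[-0.4481  9.8676 -0.2481]
```

View pics/s8d.png

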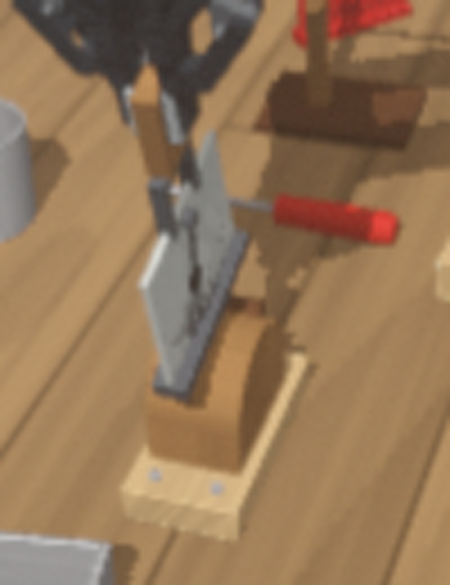

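View pics/w8.png

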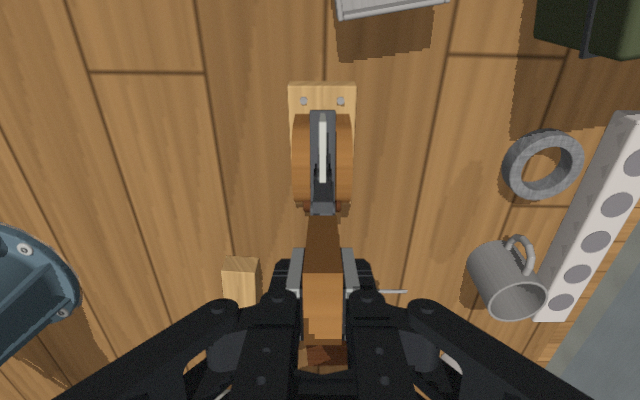

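```bash
python3 -m jog '[[0,6,0,0,0,0,1],[0,5,0,0,0,0,1],[0,4,0,0,0,0,1],[0,0,0,0,0,0,1],[0,0,0,0,0,0,1]]'
python3 -m jog '[[0,2,0,0,0,0,1],[0,0,0,0,0,0,1],[0,0,0,0,0,0,1]]'
python3 -m jog '[[0,1.5,0,0,0,0,1],[0,0,0,0,0,0,1],[0,0,0,0,0,0,1]]'
```

```text
time_s: 13.03
eef_pos: [0.5056, 0.2912, 0.2623]
eef_rot: [-0.609, 0.793, 0.008, -0.007]
wrist_force: [0.5, -0.7, -2.6]
opening: 0.156
time_s: 13.28
eef_pos: [0.5058, 0.2908, 0.2608]
eef_rot: [-0.609, 0.793, 0.008, -0.006]
wrist_force: [0.4, 0.7, -3.0]
opening: 0.154
time_s: 13.53
eef_pos: [0.5058, 0.2904, 0.2592]
eef_rot: [-0.609, 0.793, 0.008, -0.006]
wrist_force: [0.2, 0.6, -3.2]
opening: 0.154
```

```bash
python3 -m jog '[[0,2,0,0,0,0,1],[0,0,0,0,0,0,1],[0,0,0,0,0,0,1]]'
python3 -m jog '[[0,1,0,0,0,0,1],[0,0,0,0,0,0,1],[0,0,0,0,0,0,1]]'
python3 -m jog '[[0,1,0,0,0,0,1],[0,0,0,0,0,0,1],[0,0,0,0,0,0,1]]'
```

```text
time_s: 13.78
eef_pos: [0.5057, 0.2898, 0.2572]
eef_rot: [-0.609, 0.793, 0.008, -0.006]
wrist_force: [-0.2, 0.2, -2.3]
opening: 0.154
time_s: 14.03
eef_pos: [0.5058, 0.2896, 0.2563]
eef_rot: [-0.609, 0.793, 0.008, -0.006]
wrist_force: [-0.1, -0.3, -3.1]
opening: 0.155
time_s: 14.28
eef_pos: [0.506, 0.2895, 0.2557]
eef_rot: [-0.609, 0.793, 0.008, -0.006]
wrist_force: [-0.5, 0.1, -2.1]
opening: 0.159
```

```bash
python3 -m jog '[[0,1,0,0,0,0,1],[0,0,0,0,0,0,1],[0,0,0,0,0,0,1]]'
python3 -m jog '[[0,0.5,0,0,0,0,1],[0,0,0,0,0,0,1],[0,0,0,0,0,0,1]]'
```

```text
time_s: 14.53
eef_pos: [0.5062, 0.2895, 0.2556]
eef_rot: [-0.609, 0.793, 0.009, -0.006]
wrist_force: [-1.1, 2.0, 5.6]
opening: 0.151
time_s: 14.78
eef_pos: [0.5063, 0.2895, 0.2556]
eef_rot: [-0.609, 0.793, 0.009, -0.006]
wrist_force: [-2.1, 1.5, 7.9]
opening: 0.159
```

```bash
python3 -m jog '[[0,0,0,0,0,0,1],[0,0,0,0,0,0,1],[0,0,0,0,0,0,1],[0,0,0,0,0,0,1],[0,0,0,0,0,0,1],[0,0,0,0,0,0,1],[0,0,0,0,0,0,1],[0,0,0,0,0,0,1]]'
python3 - <<'E'
from h import *
np.set_printoptions(precision=4,suppress=True)
o=get_obs();print(o["wrist_force"],o["torque"])
im=np.mean([camera("side").astype(float) for _ in range(6)],0).astype(np.uint8);cv2.imwrite("pics/s9.png",im)
cv2.imwrite("pics/s9d.png",cv2.resize(im[205:275,285:325],None,fx=8.5,fy=8.5,interpolation=cv2.INTER_CUBIC))
E
```

```text
time_s: 15.45
eef_pos: [0.5063, 0.2895, 0.2556]
eef_rot: [-0.609, 0.793, 0.009, -0.006]
wrist_force: [-0.9, 1.6, 8.4]
opening: 0.163
[-0.8675  1.6239  8.3786] [ 0.1712  0.5436 -0.1744]
```

View pics/s9d.png

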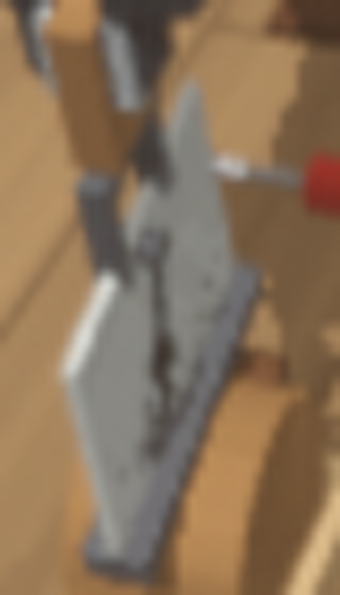

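```bash
python3 - <<'E'
from h import *
w=camera("wrist");cv2.imwrite("pics/w9.png",w)
a=cv2.imread("pics/w8.png")
A,B=[cv2.resize(i[85:225,270:375],None,fx=4,fy=4,interpolation=cv2.INTER_CUBIC) for i in(a,w)]
cv2.imwrite("pics/cmp.png",cv2.hconcat([A[:,:390],B[:,:390]]))
# displacement of shoe patch and tab patch
for nm,(y0,y1,x0,x1) in dict(shoe=(105,135,308,338),plate=(125,185,315,332),tab=(300,345,300,345)).items():
    t=a[y0:y1,x0:x1];r=cv2.matchTemplate(w[y0-15:y1+15,x0-10:x1+10],t,cv2.TM_CCOEFF_NORMED);_,v,_,l=cv2.minMaxLoc(r);print(nm,l[0]-10,l[1]-15,round(v,3))
E
```

```text
shoe 0 0 0.955
plate 0 0 0.959
tab 0 -2 0.943
```

View pics/cmp.png

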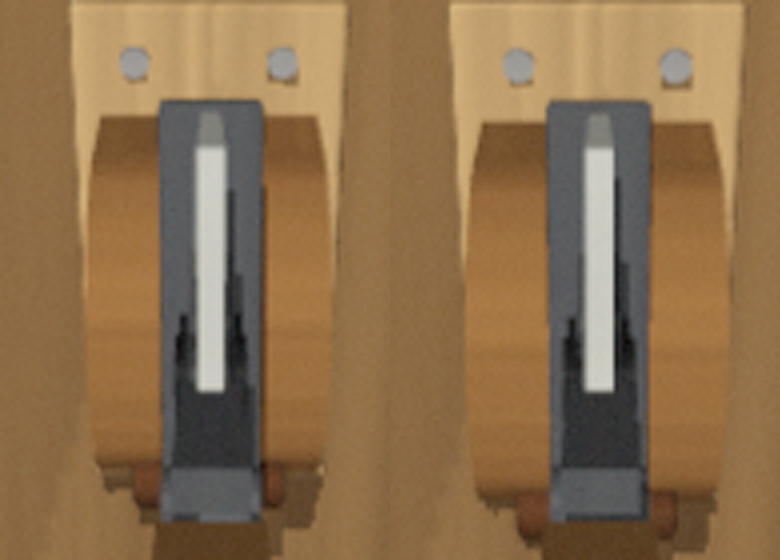

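```bash
python3 - <<'E'
from h import *
np.set_printoptions(precision=4,suppress=True)
o=get_obs();r=Rt(o);print(o["time_s"],np.arcsin(-r[2,2]),np.arctan2(r[1,0],r[0,0]),r[2,0],o["wrist_force"],np.abs(o["dq"]).max(),o["opening"])
a=camera("side").astype(int);b=camera("side").astype(int);print(np.abs(a-b)[225:262,295:312].mean(),np.abs(a-b)[300:337,395:412].mean())
print(hand_in())
E
```

```text
15.8 0.26075714227257857 0.020879986481789584 0.002157268465561782 [-1.5413  2.1309  7.699 ] 0.0025794280448718796 0.15686459889317678
0.8717541070482246 0.7800741918388977
the job is handed in; nothing more can be done
None
```

I lifted the grey gauge off the brown stand's hook and set its shoe across the stud's crown, tilted to the mark. I handed in at about 16 s with it still gripped; no verdict came back.

**Setting the mark:** I held the gauge up to the side camera, where the dial was clearly visible. At a tool lean of 0.26 rad the pointer sat inside the fork, about 0.01 rad from the middle.

**Last checks:**
- **Lean:** the tool leaned 0.261 rad at the end, the same as when I set the mark. Wrist pictures from just before and after the shoe touched the crown show no slip in the grip.
- **Squareness:** the tool's yaw was 0.02 rad, and I measured the stud's at about 0.025 rad.
- **Push:** about 11 N on the crown.
- **Placing:** the middle of the shoe worked out at about 45 mm from the crown axis.
- **Steadiness:** the arm was still. Two side pictures differed around the pointer by little more than noise.

**Not confirmed directly:** on the crown the side camera sees the dial too nearly edge-on to read the pointer against the fork. The final setting therefore rests on the earlier reading, the unchanged lean and the unslipped grip.

I steered clear of the other things on the bench and saw no sign of contact, but I did not measure their positions again at the end.

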